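# Set the basket moulds on their bases

## Task

The basket maker is about to start weaving: take each of the four wooden moulds by its grip bar and set it on the plywood base of its own shape and size, standing flat and centred so that the same border of base shows all round, the oval and the square turned to match their bases. Set the moulds down rather than dropping them, let go of them all, and leave the mug and the glue bottle where they are.

Things in the scene. Friction and masses are not known exactly. Their poses are not given: they have to be found in the camera images.
- big_round_mould_mid (a point): large round basket mould, loose: pale wood block, 90 mm across, 40 mm high, upright sides; fixed on the middle of its top a dark wooden grip bar 50 mm long (x), 24 mm wide (y), 38 mm high: 78 mm in all, about 0.24 kg. Point: on its upright axis, half-way up, 39 mm above the underside, 20 mm below the middle of the bar; z up. Its turn does not matter.
- big_round_base_top (a point): large round basket base: a plywood plate stuck to the bench, 120 mm across, 8 mm thick, with a row of small dark holes round its edge. The point is the centre of its top face; z up.
- small_round_mould_mid (a point): small round basket mould, loose: pale wood block, 56 mm across, 40 mm high, upright sides; fixed on the middle of its top a dark wooden grip bar 50 mm long (x), 24 mm wide (y), 38 mm high: 78 mm in all, about 0.12 kg. Point: on its upright axis, half-way up, 39 mm above the underside, 20 mm below the middle of the bar; z up. Its turn does not matter.
- small_round_base_top (a point): small round basket base: a plywood plate stuck to the bench, 86 mm across, 8 mm thick, with a row of small dark holes round its edge. The point is the centre of its top face; z up.
- oval_mould_mid (a point): oval basket mould, loose: pale wood block, long oval with straight sides, 100 mm along x, 60 mm along y, 40 mm high, upright sides; fixed on the middle of its top a dark wooden grip bar 50 mm long (x), 24 mm wide (y), 38 mm high: 78 mm in all, about 0.20 kg. Point: on its upright axis, half-way up, 39 mm above the underside, 20 mm below the middle of the bar; z up. Long axis to lie along that of the base.
- oval_base_top (a point): oval basket base: a plywood plate stuck to the bench, the same long oval, 130 mm along x, 90 mm along y, 8 mm thick, with a row of small dark holes round its edge. The point is the centre of its top face; z up.
- square_mould_mid (a point): square basket mould, loose: pale wood block, 72 x 72 mm, sides along x and y, 40 mm high, upright sides; fixed on the middle of its top a dark wooden grip bar 50 mm long (x), 24 mm wide (y), 38 mm high: 78 mm in all, about 0.21 kg. Point: on its upright axis, half-way up, 39 mm above the underside, 20 mm below the middle of the bar; z up. Sides to lie parallel to those of the base.
- square_base_top (a point): square basket base: a plywood plate stuck to the bench, 102 x 102 mm, sides along x and y, 8 mm thick, with a row of small dark holes round its edge. The point is the centre of its top face; z up.
- mug_mid (a point): bystander: white ceramic mug, 76 mm across, 85 mm high, handle to its own +y; the point is on its axis, half-way up
- glue_mid (a point): bystander: white glue bottle, upright, 52 mm across, 130 mm high; the point is on its axis, half-way up
Not all that is in view belongs to the job. Leave any green or yellow look-alike of the part that bears big_round_base_top alone.

How it is judged (in metres and radians):
At the end, for the whole second after the job is handed in: Each mould stands upright and at rest on the base of its own shape and size: centres within 12 mm, flat on the top face (height within 4 mm, tilt under 0.08 rad), the oval and the square within 0.2 rad of parallel to their bases (any way round that fits); all released (horizontal distance between big_round_mould_mid and big_round_base_top below 0.012 m and z of big_round_mould_mid in the frame of big_round_base_top between 0.035 and 0.043 m and angle between each of big_round_mould_mid, small_round_mould_mid, oval_mould_mid, square_mould_mid's own z axis and vertical below 0.08 rad and linear speed of each of big_round_mould, small_round_mould, oval_mould, square_mould below 0.01 m/s and angular speed of each of big_round_mould, small_round_mould, oval_mould, square_mould below 0.1 rad/s and horizontal distance between small_round_mould_mid and small_round_base_top below 0.012 m and z of small_round_mould_mid in the frame of small_round_base_top between 0.035 and 0.043 m and horizontal distance between oval_mould_mid and oval_base_top below 0.012 m and z of oval_mould_mid in the frame of oval_base_top between 0.035 and 0.043 m and angle between the x axis of oval_mould_mid and the x axis of oval_base_top, either way round below 0.2 rad and horizontal distance between square_mould_mid and square_base_top below 0.012 m and z of square_mould_mid in the frame of square_base_top between 0.035 and 0.043 m and (angle between the x axis of square_mould_mid and the x axis of square_base_top, either way round below 0.2 rad or angle between the x axis of square_mould_mid and the y axis of square_base_top, either way round below 0.2 rad)); the robot touches nothing.
It fails at once if the mug or the glue bottle was pushed away or tipped over (distance of any of mug_mid, glue_mid from where it was at the start of the episode above 0.02 m).
It fails at once if a mould was dropped: it fell freely from more than about 2 cm ((contact force between the fingers and big_round_mould below 0.2 N and linear speed of big_round_mould above 0.6 m/s) or (contact force between the fingers and small_round_mould below 0.2 N and linear speed of small_round_mould above 0.6 m/s) or (contact force between the fingers and oval_mould below 0.2 N and linear speed of oval_mould above 0.6 m/s) or (contact force between the fingers and square_mould below 0.2 N and linear speed of square_mould above 0.6 m/s)).
It also fails if it takes over 104 s, if anything falls off the work surface, if the arm or the gripper's body presses on something with over 40 N, if the wrist force passes 120 N, or if a joint passes its speed limit or range.

## Robot

A 6-joint arm with a two-finger parallel gripper is mounted at the origin on the work surface. World frame = base frame: x ahead of the robot, y to its left, z up, the work surface at z = 0. Lengths are in m, angles in degrees, forces in N, time in s.
With the tool pointing down it reaches from about 0.35 to 0.975 m from the base axis. Payload 7.1 kg.
Tool frame: the origin (TCP) lies at the very end of the fingers, on their centre line; the grasp point (between the pads) lies manip.pinch_z behind it (manip.pinch_z is the distance from the TCP to the grasp point, in m); z points along the fingers, x is the direction in which the jaws open and shut, and the axes are right-handed (so a half turn about z gives the same grasp; the last joint's range is limited). The gripper opens to 88 mm and grips with 3 to 60 N. Pads are 20 mm wide; open, the fingers measure 115 mm over their backs; the gripper's body (75 mm by 178 mm) begins 61 mm behind the grasp point.
Start: joints at [-75.344, 24.242, 93.386, -0, 62.372, -1.089], TCP at [0.17, -0.602, 0.223] pointing down, gripper open.
Joint ranges: [-172.04, 172.04], [-51.8, 120.97], [4.93, 147.93], [-75.15, 255.16], [6.16, 154.13], [-145.62, 145.62]. Speed limits (degrees/s): [136.94, 136.94, 172.46, 180, 180, 180].

## Interface

Orientations are given as a 3x3 rotation matrix whose columns are the frame's x, y, z axes.
In Python, from bench import manip gives the robot as it stands.
- The arm moves only by the shell command python3 -m inch 'ROWS' [FORCE]. ROWS is JSON, a list of rows, each a list of 5 numbers: the opening, from 0 (shut) to 1 (fully open), then the shift along the tool's x, y, z normalised to -1 to 1, where 1 is 50 mm, then the turn about the tool's z normalised to -1 to 1, where 1 is 60 degrees. A call has exactly 10 rows; each row shifts and turns the commanded pose from where the row before left it, along the tool's axes as they then stand; what a row does not reach is not made up. A row lasts 1/8 s, in which the tool goes at most 62.5 mm and 10.7 degrees, less where a joint would pass 70% of its speed; a pose out of reach is approached as far as the arm can. A call with a number of a shift or a turn outside -1 to 1 is refused whole. A call with a gripper value outside its range is refused whole. The fingers move at their own pace and stop on an object; FORCE is the grip in N (left out, the last holds). Time passes only in rows, so rows that do not move let the fingers close, or fill a call up. It gives the time, the measured TCP pose, the force and the opening at its end, in the units of the state.
- manip.get_state(): the state, without advancing time (a new reading comes with each control period).
- manip.camera(name): name is "scene" or "side" or "wrist"; returns a dict with "frame" (420x560x3 uint8, red, green, blue), "fovy" (degrees; the focal length in pixels is half the picture's height over the tangent of half this angle, whatever the lens; pixels are square), "cx", "cy" (the principal point, pixels), "R" (3x3) and "t" (3): a world point X has camera coordinates R X + t; the wrist camera has in their place "T_tool_cam" (4x4, takes a point from camera to tool coordinates, whose origin is the TCP and whose axes are the tool frame's). Camera axes: x right, y down, z forward; pixel columns grow to the right and rows downward; lengths in m; the calibration is good to about 2 mm. A picture is of the moment at which its call begins: read the wrist's pose just before it. There is no depth.
- manip.finish_job(): hands the job in, once; it reports no verdict.
The state is a dict: "time_s": time; "q": joint angles; "dq": joint speeds; "effort": joint torques, N m; "eef_pos": TCP position; "tool_rot": TCP orientation; "ft_force": force on the tool from outside, world axes, zero at the start; "moment": the same for the moment, N m; "gripper_width": opening from 0.0 (shut) to 1.0 (fully open).
Only numpy, scipy, OpenCV 4.12 (cv2) and the standard library are available. Lean on these libraries where they do the work, as an engineer would, in place of code of your own. Each camera call takes 0.05 s, during which the arm holds its last target.

## Working session

There is one attempt and no reset: what is moved stays moved. The work goes in short steps, Python scripts to look and compute and a shell command to move; the robot and the scene stay as the last step left them, time stands still between calls to the robot, and variables do not carry over. Pictures are saved under pics/ and viewed, and the job is handed in when it is done.

```bash
ls; mkdir -p pics; python3 - <<'E'
from bench import manip
import cv2
s=manip.get_state();print(s['time_s'],s['eef_pos'],s['tool_rot'],s['gripper_width'],manip.pinch_z)
for n in ['scene','side','wrist']:
    c=manip.camera(n);cv2.imwrite(f'pics/{n}0.png',c['frame'][...,::-1]);print(n,c['fovy'],c['cx'],c['cy'],c.get('R'),c.get('t'),c.get('T_tool_cam'))
E
```

```text
pics
0.0 [ 0.16950359 -0.60100071  0.22189407] [[ 2.71397407e-01 -9.62467301e-01 -3.78258263e-04]
 [-9.62466196e-01 -2.71397668e-01  1.45848435e-03]
 [-1.50640191e-03 -3.17680792e-05 -9.99998865e-01]] 1.0004571248916565 0.0187
scene 56.38180225577769 276.6336494934987 204.55851610426382 [[ 0.29605774  0.95516179 -0.00397161]
 [ 0.70465473 -0.22121497 -0.67418517]
 [-0.64483449  0.19679912 -0.73855168]] [-0.13447263 -0.26938126  1.57322816] None
side 51.8254745169649 272.33819018760624 205.37532312782372 [[-0.97714991 -0.21098603  0.0257478 ]
 [-0.12818997  0.48835391 -0.86317889]
 [ 0.16954465 -0.84675578 -0.50424127]] [0.44237028 0.10490784 1.08827895] None
wrist 65.68702730362442 280.84439563925923 212.15415466705684 None None [[ 9.99999820e-01 -5.55676775e-04  2.26877854e-04  3.14244751e-04]
 [ 4.59335388e-04  9.51823735e-01  3.06645344e-01 -8.46623526e-02]
 [-3.86343422e-04 -3.06645185e-01  9.51823818e-01 -1.62645660e-01]
 [ 0.00000000e+00  0.00000000e+00  0.00000000e+00  1.00000000e+00]]
```

View pics/scene0.png

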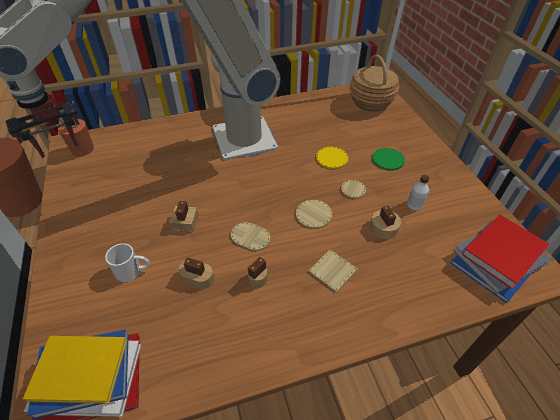

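View pics/side0.png

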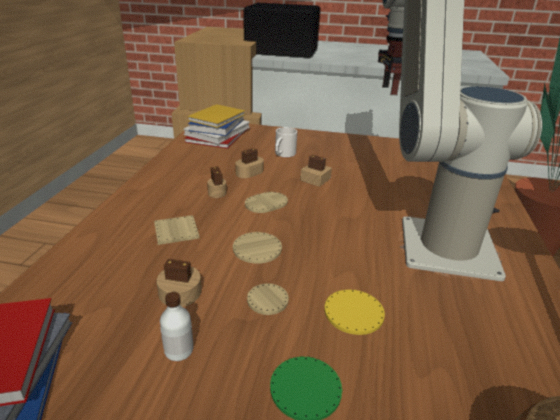

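View pics/wrist0.png

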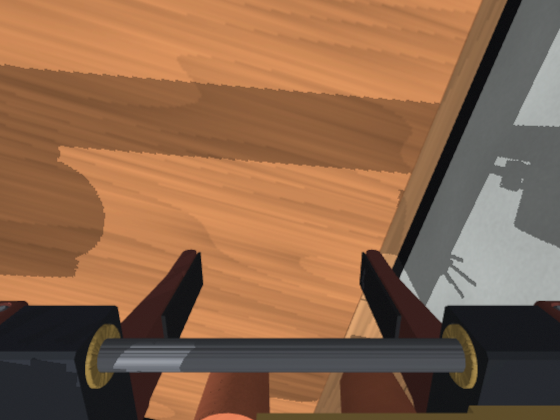

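```bash
python3 - <<'E'
import cv2
def crop(n,x0,y0,w,h,k,o):
    im=cv2.imread(f'pics/{n}0.png')[y0:y0+h,x0:x0+w]
    im=cv2.resize(im,None,fx=k,fy=k,interpolation=cv2.INTER_CUBIC)
    for x in range((x0+9)//10*10,x0+w,10):
        cv2.line(im,((x-x0)*k,0),((x-x0)*k,6),(255,255,255),1)
        if x%20==0: cv2.putText(im,str(x),((x-x0)*k-10,18),0,.4,(255,255,255))
    for y in range((y0+9)//10*10,y0+h,10):
        cv2.line(im,(0,(y-y0)*k),(6,(y-y0)*k),(255,255,255),1)
        if y%20==0: cv2.putText(im,str(y),(8,(y-y0)*k+4),0,.4,(255,255,255))
    cv2.imwrite(f'pics/{o}.png',im)
crop('scene',160,190,130,100,6,'sc_a')
crop('scene',280,170,130,130,5 if 0 else 4,'sc_b')
crop('side',150,140,190,130,4,'si_a')
crop('side',140,200,160,110,5,'si_b')
E
```

```text
(no output)
```

View pics/sc_a.png

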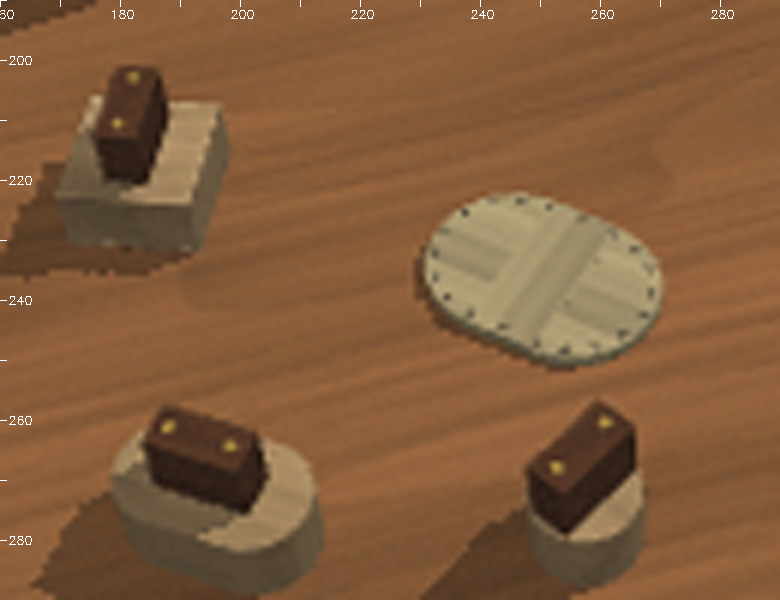

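View pics/sc_b.png

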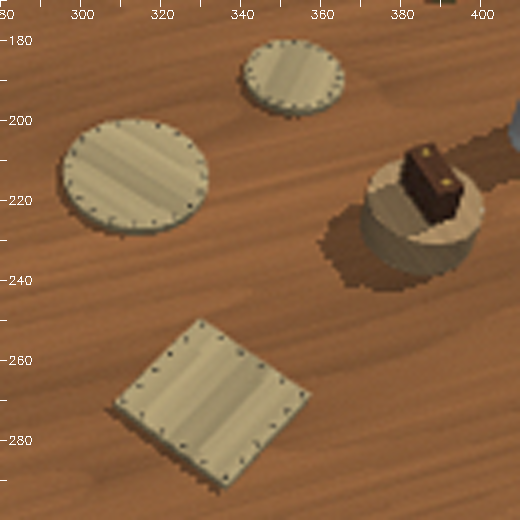

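View pics/si_a.png

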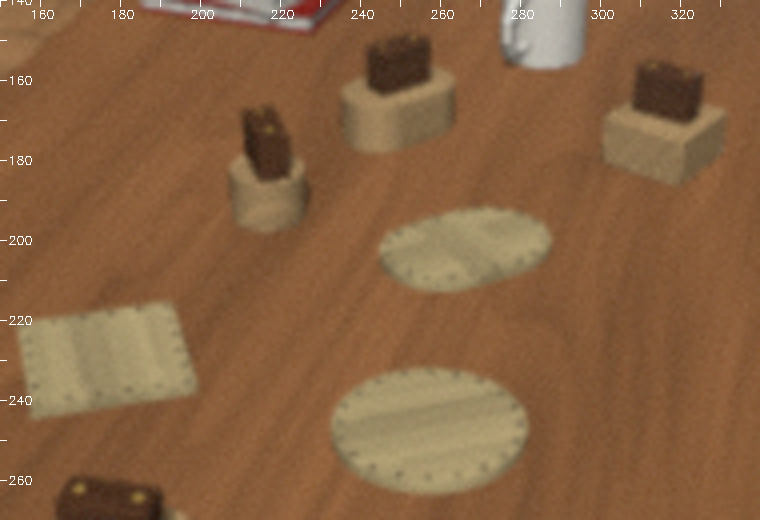

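View pics/si_b.png

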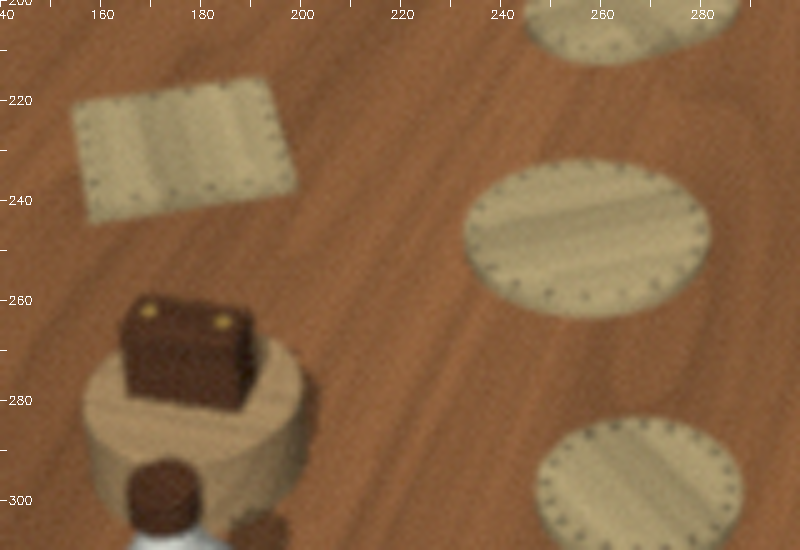

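```bash
cat > h.py <<'E'
import numpy as np,cv2
from bench import manip
def K(c):
    f=c['frame'].shape[0]/2/np.tan(np.radians(c['fovy']/2)); return f,c['cx'],c['cy']
def pose(c,s=None):
    if 'R' in c: R=np.array(c['R']);return R.T,-R.T@np.array(c['t'])
    T=np.array(c['T_tool_cam']);A=np.array(s['tool_rot']);return A@T[:3,:3],A@T[:3,3]+np.array(s['eef_pos'])
def back(c,uv,z,s=None):
    f,cx,cy=K(c);R,o=pose(c,s);uv=np.atleast_2d(np.array(uv,float))
    d=np.c_[(uv[:,0]-cx)/f,(uv[:,1]-cy)/f,np.ones(len(uv))]@R.T
    return (o+d*((z-o[2])/d[:,2])[:,None])[:,:2]
def proj(c,X,s=None):
    f,cx,cy=K(c);R,o=pose(c,s);p=(np.atleast_2d(X)-o)@R
    return np.c_[cx+f*p[:,0]/p[:,2],cy+f*p[:,1]/p[:,2]]
E
python3 - <<'E'
from h import *
c=manip.camera('scene');d=manip.camera('side')
pegs={'square':[(182.2,202.8),(179.7,210.5)],'oval':[(188,261.2),(198.3,264.3)],'small':[(252.8,267.8),(260.8,260.5)],'big':[(386.7,208.2),(391.5,215.5)]}
for n,p in pegs.items():
    X=back(c,np.array(p)-.5,.078);v=X[1]-X[0];print(n,X.mean(0).round(4),'yaw',np.degrees(np.arctan2(v[1],v[0])).round(1),np.linalg.norm(v).round(4))
pegs={'big':[(169.8,262),(184.5,264)]}
for n,p in pegs.items():
    X=back(d,np.array(p)-.5,.078);v=X[1]-X[0];print('side',n,X.mean(0).round(4),'yaw',np.degrees(np.arctan2(v[1],v[0])).round(1),np.linalg.norm(v).round(4))
seeds={'oval':((250,236),(266,202)),'big':((314,213),(257,247)),'small':((353,189),(267,298)),'square':((333,270),(176,229))}
for i,(cam,nm) in enumerate(((c,'scene'),(d,'side'))):
    hsv=cv2.cvtColor(cam['frame'],cv2.COLOR_RGB2HSV)
    for n,sd in seeds.items():
        u,v=sd[i]; 
        m=((hsv[...,0]>15)&(hsv[...,0]<40)&(hsv[...,2]>110)).astype(np.uint8)
        m=cv2.morphologyEx(m,cv2.MORPH_CLOSE,np.ones((3,3)))
        k,l=cv2.connectedComponents(m)[:2];mm=(l==l[v,u]).astype(np.uint8)
        ct=max(cv2.findContours(mm,0,cv2.CHAIN_APPROX_NONE)[0],key=cv2.contourArea)[:,0]
        X=back(cam,ct,.008)
        (ce,sz,an)=cv2.minAreaRect((X*1000).astype(np.float32))
        mc,mr=cv2.minEnclosingCircle((X*1000).astype(np.float32))
        M=cv2.moments((X*1000).astype(np.float32)[:,None])
        print(nm,n,len(ct),'rect',np.round(ce,1),np.round(sz,1),round(an,1),'centroid',round(M['m10']/M['m00'],1),round(M['m01']/M['m00'],1),'area',round(M['m00']))
E
```

```text
square [ 0.3735 -0.2877] yaw -21.5 0.0324
oval [ 0.5927 -0.2845] yaw 53.8 0.0315
small [ 0.6494 -0.1184] yaw 121.2 0.0318
big [0.5863 0.3184] yaw -0.5 0.0312
side big [0.5864 0.3154] yaw -178.0 0.0315
scene oval 95 rect [495.3 -99.4] [129.7  90.5] 45.8 centroid 494.8 -99.8 area 9494
scene big 94 rect [466.4 123.7] [116.7 113.8] 72.6 centroid 466.7 123.5 area 10796
scene small 60 rect [401.6 295.3] [83.4 84.8] 66.5 centroid 401.2 296.1 area 5458
scene square 105 rect [688.8  98.9] [105.1 103.4] 29.9 centroid 688.6 98.7 area 10280
side oval 98 rect [491.6 -96.2] [135.8 102.5] 45.3 centroid 492.6 -94.5 area 10877
side big 121 rect [464.  125.2] [118.8 133.1] 14.1 centroid 464.0 126.3 area 12144
side small 106 rect [397.8 297.7] [87.8 93.4] 13.9 centroid 399.1 298.2 area 6331
side square 124 rect [685.2 102.4] [104.9 117.8] 30.7 centroid 685.0 102.3 area 11539
```

```bash
python3 - <<'E'
from h import *
c=manip.camera('scene');d=manip.camera('side')
im=cv2.resize(c['frame'][165:265,350:450],None,fx=6,fy=6,interpolation=cv2.INTER_CUBIC);cv2.imwrite('pics/gl.png',im[...,::-1])
print(manip.get_state()['time_s'])
print('glue cap top sc',back(c,(424,178),.13),'bottom',back(c,(416,209),0),'side top',back(d,(173,297),.13),back(d,(178,356),0.0))
print('mug top',back(c,(121,249),.085),back(c,(123,279),0))
E
```

```text
0.35
glue cap top sc [[0.53275699 0.45812273]] bottom [[0.5475094  0.45913444]] side top [[0.52479617 0.46453268]] [[0.52311622 0.47521851]]
mug top [[ 0.49336815 -0.46923375]] [[ 0.5339433  -0.48966511]]
```

View pics/gl.png

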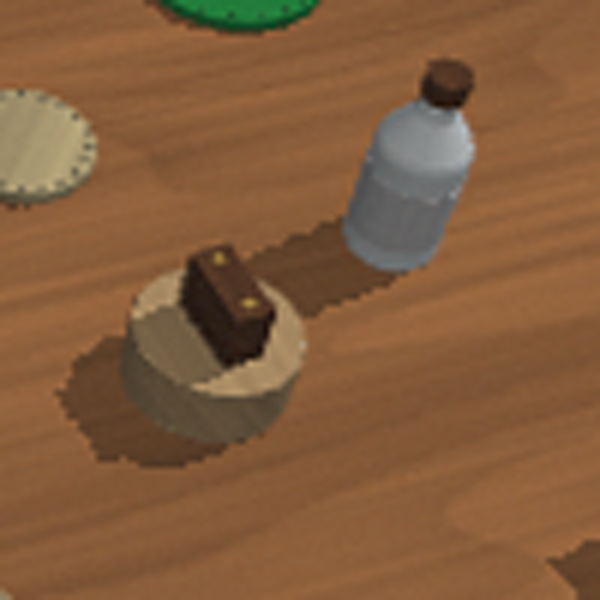

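```bash
cat >> h.py <<'E'
def go(x,y,z,a=None):
    s=manip.get_state();R=np.array(s['tool_rot']);p=np.array(s['eef_pos'])
    d=R.T@(np.array([x,y,z])-p)/.05
    ca=np.degrees(np.arctan2(R[1,0],R[0,0]))
    t=None if a is None else (ca-a+180)%360-180
    print('t',round(s['time_s'],2),'pos',p.round(4),'a',round(ca,1),'tilt',np.degrees(np.arccos(-R[2,2])).round(2),'q6',round(s['q'][5],1),'grip',round(s['gripper_width'],3),'F',np.round(s['ft_force'],1),'\n tool delta units',d.round(3),'turn units', None if t is None else round(t/60,3))
E
python3 -m inch '[[1,-0.6,-0.7,0,0],[1,-0.615,-0.704,0,0],[1,-0.615,-0.704,0,0],[1,-0.615,-0.704,0,0],[1,-0.615,-0.704,0,0],[1,-0.615,-0.704,0,0],[1,-0.615,-0.704,0,0],[1,-0.615,-0.704,0,0],[1,0,0,0.4,0.155],[1,0,0,0,0.155]]' 30
python3 -c "
from h import *
go(.3735,-.2877,.2,-111.5)"
```

```text
time_s: 1.6
eef_pos: [0.3737, -0.2879, 0.2017]
tool_rot: [[-0.053, -0.999, -0.002], [-0.999, 0.053, 0.001], [-0.001, 0.002, -1.0]]
ft_force: [0.5, 0.4, -0.4]
gripper_width: 0.999
t 1.6 pos [ 0.3737 -0.2879  0.2017] a -93.1 tilt 0.12 q6 54.0 grip 0.999 F [ 0.5  0.4 -0.4] 
 tool delta units [-0.003  0.003  0.034] turn units 0.307
```

```bash
cat > look.py <<'E'
import sys
from h import *
s=manip.get_state();c=manip.camera('wrist');n=sys.argv[1]
im=c['frame'][...,::-1].copy();cv2.imwrite(f'pics/{n}.png',im)
np.savez(f'pics/{n}.npz',R=s['tool_rot'],p=s['eef_pos']);print(np.round(s['eef_pos'],4))
E
cat >> h.py <<'E'
def meas(n,pts,z):
    D=np.load(f'pics/{n}.npz');s={'tool_rot':D['R'],'eef_pos':D['p']}
    c=dict(frame=np.zeros((420,560,3)),fovy=65.68702730362442,cx=280.844,cy=212.154,T_tool_cam=[[ 9.99999820e-01,-5.55676775e-04,2.26877854e-04,3.14244751e-04],[4.59335388e-04,9.51823735e-01,3.06645344e-01,-8.46623526e-02],[-3.86343422e-04,-3.06645185e-01,9.51823818e-01,-1.62645660e-01],[0,0,0,1]])
    X=back(c,pts,z,s);v=X[1]-X[0]
    print(n,X.round(4).tolist(),'mid',X.mean(0).round(4),'len',np.linalg.norm(v).round(4),'yaw',np.degrees(np.arctan2(v[1],v[0])).round(1));return X
E
python3 -m inch '[[1,0,0,0,0.155],[1,0,0,0,0.152],[1,0,0,0,0],[1,0,0,0,0],[1,0,0,0,0],[1,0,0,0,0],[1,0,0,0,0],[1,0,0,0,0],[1,0,0,0,0],[1,0,0,0,0]]'
python3 look.py w1
```

```text
time_s: 2.85
eef_pos: [0.3739, -0.2891, 0.2027]
tool_rot: [[-0.363, -0.932, -0.0], [-0.932, 0.363, -0.0], [0.0, 0.0, -1.0]]
ft_force: [0.1, -0.0, -0.5]
gripper_width: 1.0
[ 0.3739 -0.2891  0.2027]
```

View pics/w1.png

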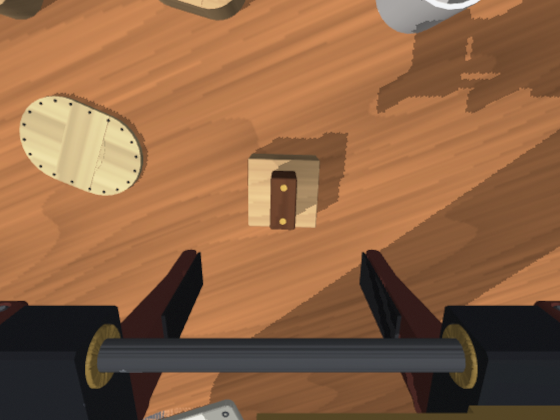

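```bash
python3 -c "
from h import *
meas('w1',[(283.5,188),(282.5,221.5)],.078)
meas('w1',[(248.5,227.5),(316,226.5)],.04)
meas('w1',[(21,122),(142,173)],.008)
go(.3735,-.2877,.046,-111.5)"
```

```text
w1 [[0.387, -0.2972], [0.3573, -0.2847]] mid [ 0.3721 -0.291 ] len 0.0322 yaw 157.2
w1 [[0.3515, -0.2438], [0.3264, -0.3113]] mid [ 0.339  -0.2775] len 0.072 yaw -110.4
w1 [[0.5388, -0.0585], [0.444, -0.1514]] mid [ 0.4914 -0.1049] len 0.1327 yaw -135.6
t 2.9 pos [ 0.3739 -0.2891  0.2027] a -111.3 tilt 0.0 q6 72.1 grip 0.997 F [ 0.1  0.3 -0.3] 
 tool delta units [-0.023  0.018  3.133] turn units 0.004
```

```bash
python3 -m inch '[[1,0.03,0.02,0.5,0.01],[1,0,0,0.8,0],[1,0,0,0.8,0],[1,0,0,0.6,0],[1,0,0,0.3,0],[1,0,0,0.13,0],[0,0,0,0,0],[0,0,0,0,0],[0,0,0,0,0],[0,0,0,0,0]]' 30
python3 -m inch '[[0,0,0,0,0],[0,0,0,0,0],[0,0,0,-0.2,0],[0,0,0,-0.5,0],[0,0,0,-0.7,0],[0,0,0,-0.7,0],[0,0,0,-0.3,0],[0,0,0,0,0],[0,0,0,0,0],[0,0,0,0,0]]'
python3 look.py w2; python3 -c "
from h import *
go(.6875,.1005,.166,-60)"
```

```text
time_s: 4.15
eef_pos: [0.3727, -0.2904, 0.0467]
tool_rot: [[-0.373, -0.928, 0.001], [-0.928, 0.373, -0.001], [0.0, -0.001, -1.0]]
ft_force: [-0.0, 0.5, 0.3]
gripper_width: 0.583
time_s: 5.4
eef_pos: [0.3718, -0.2896, 0.1649]
tool_rot: [[-0.373, -0.928, -0.002], [-0.928, 0.373, 0.002], [-0.001, 0.002, -1.0]]
ft_force: [0.6, -0.5, -2.9]
gripper_width: 0.271
[ 0.3718 -0.2896  0.1649]
t 5.45 pos [ 0.3719 -0.2897  0.1651] a -111.9 tilt 0.13 q6 72.5 grip 0.273 F [ 0.6  0.2 -3.3] 
 tool delta units [-9.594 -2.951 -0.019] turn units -0.865
```

View pics/w2.png

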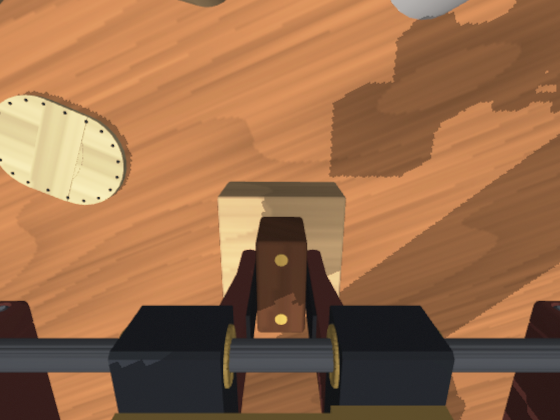

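```bash
cat >> h.py <<'E'
def held(n,pts,up=.0313):
    D=np.load(f'pics/{n}.npz');X=meas(n,pts,D['p'][2]+up);v=X.mean(0)-D['p'][:2]
    print('mould centre in tool',(D['R'][:2,:2].T@v).round(4))
E
python3 -c "
from h import *
held('w2',[(281.5,260.5),(281,320)])"
```

```text
w2 [[0.3899, -0.2976], [0.361, -0.2858]] mid [ 0.3755 -0.2917] len 0.0312 yaw 157.7
mould centre in tool [ 0.0005 -0.0042]
```

```bash
python3 -m inch '[[0,-0.6,-0.18,0,0],[0,-0.9,-0.28,0,0],[0,-0.9,-0.28,0,0],[0,-0.9,-0.28,0,0],[0,-0.9,-0.28,0,0],[0,-0.9,-0.28,0,0],[0,-0.9,-0.28,0,0],[0,-0.9,-0.28,0,0],[0,-0.9,-0.28,0,0],[0,-0.9,-0.28,0,0]]'
python3 -m inch '[[0,-0.6,-0.19,0,0],[0,-0.3,-0.09,0,0],[0,0,0,0,-0.17],[0,0,0,0,-0.17],[0,0,0,0,-0.175],[0,0,0,0,-0.175],[0,0,0,0,-0.175],[0,0,0,0,0],[0,0,0,0,0],[0,0,0,0,0]]'
python3 look.py w3; python3 -c "
from h import *
go(.6875,.1005,.166,-60)"
```

```text
time_s: 6.7
eef_pos: [0.6602, 0.0645, 0.1649]
tool_rot: [[-0.372, -0.928, -0.002], [-0.928, 0.372, -0.0], [0.001, 0.002, -1.0]]
ft_force: [1.2, -0.3, -2.3]
gripper_width: 0.27
time_s: 7.95
eef_pos: [0.6894, 0.0996, 0.166]
tool_rot: [[0.499, -0.867, -0.0], [-0.867, -0.499, -0.0], [-0.0, 0.0, -1.0]]
ft_force: [1.7, -0.3, -2.2]
gripper_width: 0.271
[0.6894 0.0996 0.166 ]
t 8.0 pos [0.6895 0.0997 0.1661] a -60.1 tilt 0.01 q6 67.3 grip 0.27 F [ 0.8  0.4 -2.7] 
 tool delta units [-0.034  0.026  0.002] turn units -0.001
```

View pics/w3.png

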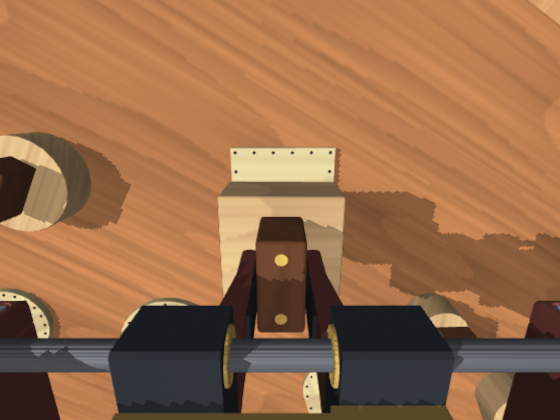

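```bash
cat >> h.py <<'E'
def tool(n,pts,z):
    D=np.load(f'pics/{n}.npz');X=meas(n,pts,z);T=(X-D['p'][:2])@D['R'][:2,:2];print('  tool mm',(T*1000).round(1).tolist());return T
E
python3 -c "
from h import *
tool('w3',[(230.5,148.5),(335,148.5)],.008)
tool('w3',[(219,197),(344,197)],.166-.0067)
tool('w3',[(281.5,260.5),(281,320)],.166+.0313)
"
```

```text
w3 [[0.7055, 0.1649], [0.7562, 0.0766]] mid [0.7308 0.1208] len 0.1018 yaw -60.1
  tool mm [[-48.6, -46.5], [53.2, -46.4]]
w3 [[0.7065, 0.1475], [0.7401, 0.089]] mid [0.7233 0.1182] len 0.0674 yaw -60.1
  tool mm [[-33.0, -38.7], [34.4, -38.7]]
w3 [[0.7068, 0.1089], [0.6797, 0.0935]] mid [0.6933 0.1012] len 0.0312 yaw -150.5
  tool mm [[0.6, -19.7], [0.4, 11.5]]
```

```bash
python3 - <<'E'
import cv2
im=cv2.imread('pics/w3.png')[140:340,190:370];cv2.imwrite('pics/w3c.png',cv2.resize(im,None,fx=4,fy=3,interpolation=cv2.INTER_CUBIC) if 0 else cv2.resize(im,None,fx=3,fy=3,interpolation=cv2.INTER_CUBIC))
E
```

```text
(no output)
```

View pics/w3c.png

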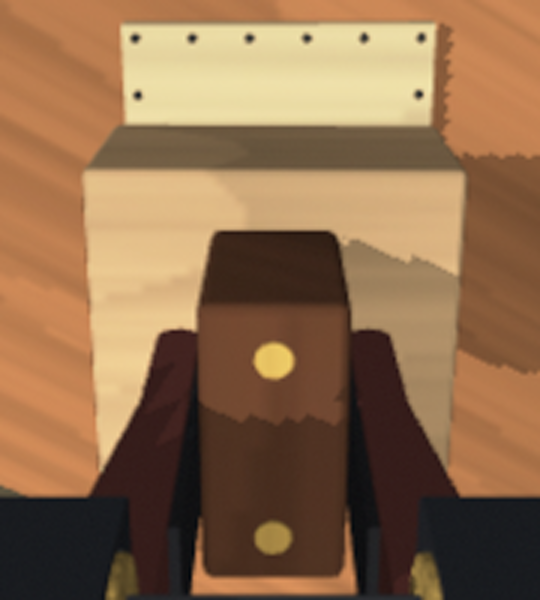

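```bash
python3 -c "
from h import *
for h in (.012,.014,.016,.018):
  print('h',h);tool('w3',[(218,196),(345,196)],.166-h)
  tool('w3',[(230.7,182),(335.3,182)],.166-h-.04)
  tool('w3',[(281.5,260.5),(281,320)],.166+.038-h)
"
```

```text
h 0.012
w3 [[0.705, 0.1484], [0.7401, 0.0872]] mid [0.7226 0.1178] len 0.0705 yaw -60.1
  tool mm [[-34.5, -37.8], [36.0, -37.8]]
w3 [[0.7047, 0.1469], [0.7398, 0.0858]] mid [0.7223 0.1164] len 0.0704 yaw -60.1
  tool mm [[-33.4, -36.8], [37.0, -36.8]]
w3 [[0.7046, 0.1075], [0.6763, 0.0916]] mid [0.6904 0.0996] len 0.0325 yaw -150.5
  tool mm [[0.6, -17.1], [0.4, 15.4]]
h 0.014
w3 [[0.7043, 0.1485], [0.7399, 0.0866]] mid [0.7221 0.1175] len 0.0713 yaw -60.1
  tool mm [[-34.9, -37.3], [36.4, -37.3]]
w3 [[0.7042, 0.1469], [0.7396, 0.0853]] mid [0.7219 0.1161] len 0.0711 yaw -60.1
  tool mm [[-33.7, -36.4], [37.4, -36.3]]
w3 [[0.7037, 0.1071], [0.675, 0.0908]] mid [0.6894 0.0989] len 0.0329 yaw -150.5
  tool mm [[0.6, -16.1], [0.4, 16.8]]
h 0.016
w3 [[0.7037, 0.1485], [0.7396, 0.086]] mid [0.7216 0.1173] len 0.0721 yaw -60.1
  tool mm [[-35.3, -36.8], [36.8, -36.7]]
w3 [[0.7036, 0.147], [0.7394, 0.0848]] mid [0.7215 0.1159] len 0.0717 yaw -60.1
  tool mm [[-34.0, -35.9], [37.7, -35.9]]
w3 [[0.7029, 0.1066], [0.6738, 0.0901]] mid [0.6883 0.0983] len 0.0334 yaw -150.5
  tool mm [[0.7, -15.1], [0.4, 18.3]]
h 0.018
w3 [[0.703, 0.1486], [0.7393, 0.0854]] mid [0.7212 0.117 ] len 0.0729 yaw -60.1
  tool mm [[-35.7, -36.2], [37.2, -36.2]]
w3 [[0.7031, 0.147], [0.7391, 0.0843]] mid [0.7211 0.1157] len 0.0724 yaw -60.1
  tool mm [[-34.3, -35.5], [38.1, -35.5]]
w3 [[0.702, 0.1061], [0.6725, 0.0894]] mid [0.6873 0.0977] len 0.0339 yaw -150.5
  tool mm [[0.7, -14.1], [0.4, 19.8]]
```

```bash
python3 -m inch '[[0,0.01,0.07,0.3,0],[0,0,0,0.6,0],[0,0,0,0.6,0],[0,0,0,0.3,0],[0,0,0,0.1,0],[0,0,0,0,0],[0,0,0,0,0],[0,0,0,0,0],[0,0,0,0,0],[0,0,0,0,0]]'
python3 look.py w4;python3 - <<'E'
import cv2
im=cv2.imread('pics/w4.png')[140:340,190:370];cv2.imwrite('pics/w4c.png',cv2.resize(im,None,fx=3,fy=3,interpolation=cv2.INTER_CUBIC))
E
```

```text
time_s: 9.25
eef_pos: [0.6868, 0.0976, 0.0714]
tool_rot: [[0.5, -0.866, 0.0], [-0.866, -0.5, 0.0], [0.0, -0.0, -1.0]]
ft_force: [-0.9, -0.2, -2.5]
gripper_width: 0.273
[0.6868 0.0976 0.0714]
```

View pics/w4c.png

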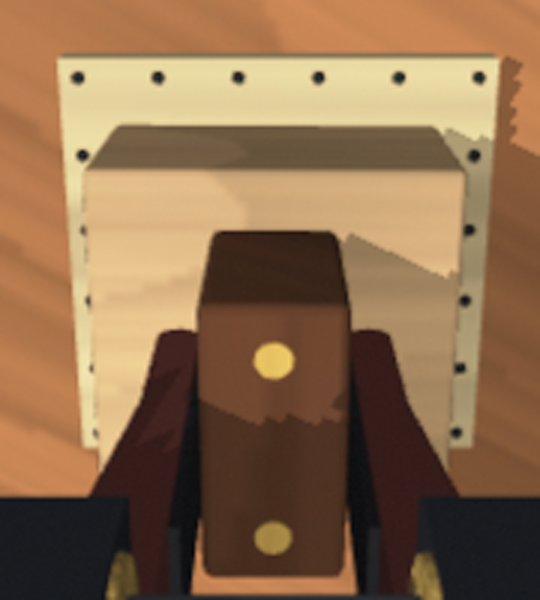

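```bash
python3 -c "
from h import *
tool('w4',[(209.3,159),(356.3,159)],.008)
tool('w4',[(217,288),(348,288)],.008)
tool('w4',[(230.7,182),(335.3,182)],.0164)
"
```

```text
w4 [[0.706, 0.1656], [0.757, 0.0773]] mid [0.7315 0.1214] len 0.102 yaw -60.0
  tool mm [[-49.2, -50.6], [52.7, -50.6]]
w4 [[0.6176, 0.1154], [0.6693, 0.0259]] mid [0.6435 0.0706] len 0.1034 yaw -60.0
  tool mm [[-50.0, 51.0], [53.4, 51.1]]
w4 [[0.7012, 0.145], [0.7369, 0.0832]] mid [0.7191 0.1141] len 0.0714 yaw -60.0
  tool mm [[-33.8, -36.2], [37.6, -36.2]]
```

```bash
python3 -m inch '[[0,0,0,0.06,0],[0,0,0,0.06,0],[0,0,0,0.03,0],[0,0,0,0.02,0],[0,0,0,0.0,0],[0,0,0,0,0],[0,0,0,0,0],[0,0,0,0,0],[0,0,0,0,0],[0,0,0,0,0]]'
python3 -c "
from h import *
go(.6875,.1005,.066)"
```

```text
time_s: 10.55
eef_pos: [0.6868, 0.0976, 0.0627]
tool_rot: [[0.5, -0.866, 0.0], [-0.866, -0.5, 0.0], [-0.0, -0.0, -1.0]]
ft_force: [-0.7, 0.1, -2.5]
gripper_width: 0.271
t 10.55 pos [0.6868 0.0976 0.0627] a -60.0 tilt 0.0 q6 67.1 grip 0.271 F [-0.7  0.1 -2.5] 
 tool delta units [-0.043 -0.042 -0.066] turn units None
```

```bash
python3 -m inch '[[0,0,0,0.02,0],[0,0,0,0.02,0],[0,0,0,0,0],[0,0,0,0,0],[0,0,0,0,0],[0,0,0,0,0],[0,0,0,0,0],[0,0,0,0,0],[0,0,0,0,0],[0,0,0,0,0]]'
```

```text
time_s: 11.8
eef_pos: [0.6868, 0.0976, 0.0607]
tool_rot: [[0.5, -0.866, -0.0], [-0.866, -0.5, 0.0], [-0.0, 0.0, -1.0]]
ft_force: [0.2, -0.3, -2.3]
gripper_width: 0.274
```

```bash
python3 -m inch '[[0,0,0,0.02,0],[0,0,0,0.02,0],[0,0,0,0,0],[0,0,0,0,0],[0,0,0,0,0],[0,0,0,0,0],[0,0,0,0,0],[0,0,0,0,0],[0,0,0,0,0],[0,0,0,0,0]]'
python3 look.py w5;python3 - <<'E'
import cv2
im=cv2.imread('pics/w5.png')[140:340,190:370];cv2.imwrite('pics/w5c.png',cv2.resize(im,None,fx=3,fy=3,interpolation=cv2.INTER_CUBIC))
E
```

```text
time_s: 13.05
eef_pos: [0.6871, 0.0975, 0.0605]
tool_rot: [[0.5, -0.866, 0.001], [-0.866, -0.5, 0.0], [0.0, -0.001, -1.0]]
ft_force: [-4.4, -0.9, 9.5]
gripper_width: 0.269
[0.6871 0.0975 0.0605]
```

View pics/w5c.png

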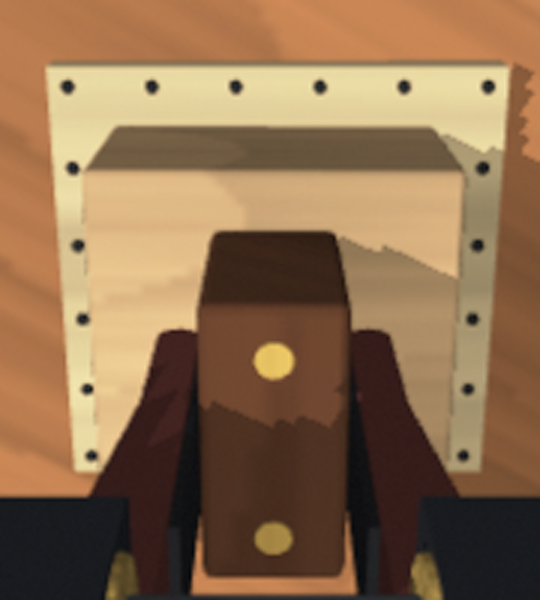

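```bash
python3 -m inch '[[1,0,0,0,0],[1,0,0,0,0],[1,0,0,0,0],[1,0,0,0,0],[1,0,0,0,0],[1,0,0,-0.3,0],[1,0,0,-0.6,0],[1,0,0,-0.7,0],[1,0,0,-0.7,0],[1,0,0,-0.5,0]]'
python3 look.py w6
python3 -c "
from h import *
go(.6494,-.1184,.2,31.2)"
```

```text
time_s: 14.35
eef_pos: [0.6875, 0.0976, 0.2019]
tool_rot: [[0.5, -0.866, 0.003], [-0.866, -0.5, 0.0], [0.001, -0.003, -1.0]]
ft_force: [0.3, 0.6, -0.4]
gripper_width: 1.0
[0.6875 0.0976 0.2019]
t 14.4 pos [0.6891 0.0979 0.2052] a -60.0 tilt 0.43 q6 67.1 grip 1.001 F [ 1.2 -0.3  1.9] 
 tool delta units [3.347 2.853 0.095] turn units -1.52
```

View pics/w6.png

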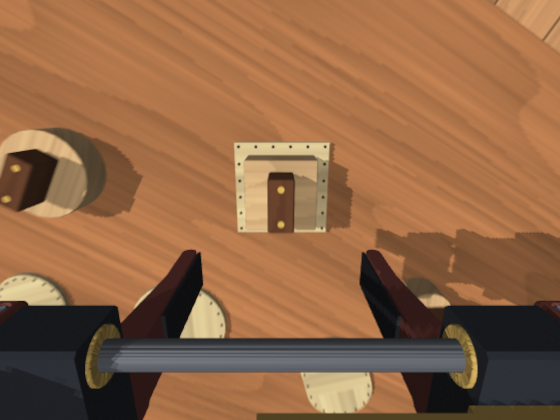

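```bash
python3 -m inch '[[1,0.67,0.57,0,0],[1,0.67,0.57,0,0],[1,0.67,0.57,0,0],[1,0.67,0.57,0,0],[1,0.67,0.57,0,0],[1,0,0,0,-0.17],[1,0,0,0,-0.17],[1,0,0,0,-0.17],[1,0,0,0,-0.17],[1,0,0,0,-0.17]]'
python3 -m inch '[[1,0,0,0,-0.17],[1,0,0,0,-0.17],[1,0,0,0,-0.17],[1,0,0,0,-0.16],[1,0,0,0,0],[1,0,0,0,0],[1,0,0,0,0],[1,0,0,0,0],[1,0,0,0,0],[1,0,0,0,0]]'
python3 look.py w7
python3 -c "
from h import *
go(.6494,-.1184,.046,31.2)"
```

```text
time_s: 15.65
eef_pos: [0.6471, -0.1188, 0.1989]
tool_rot: [[0.989, -0.15, 0.0], [-0.15, -0.989, -0.0], [0.0, 0.0, -1.0]]
ft_force: [0.8, -0.8, -0.2]
gripper_width: 1.0
time_s: 16.9
eef_pos: [0.6472, -0.1188, 0.1987]
tool_rot: [[0.855, 0.518, -0.0], [0.518, -0.855, 0.0], [-0.0, -0.0, -1.0]]
ft_force: [0.7, -0.4, -0.7]
gripper_width: 1.004
[ 0.6472 -0.1188  0.1987]
t 16.95 pos [ 0.6472 -0.1187  0.1987] a 31.2 tilt 0.0 q6 -42.6 grip 0.999 F [-0.2 -0.8  0.9] 
 tool delta units [0.041 0.017 3.053] turn units 0.0
```

View pics/w7.png

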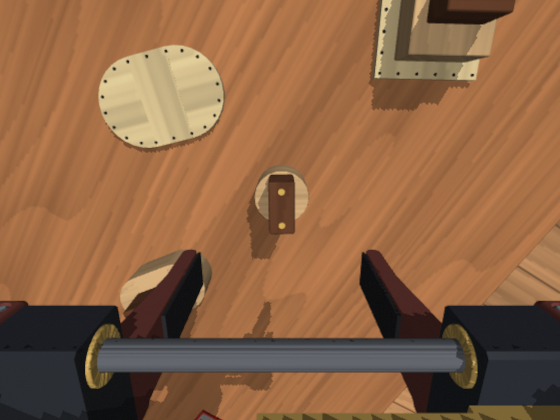

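```bash
python3 -c "
from h import *
tool('w7',[(281.5,192),(281.7,226)],.078)
tool('w1',[(283.5,188),(282.5,221.5)],.078)
tool('w7',[(100,103),(224,90)],.008)
"
```

```text
w7 [[0.6416, -0.1077], [0.6586, -0.1354]] mid [ 0.6501 -0.1215] len 0.0325 yaw -58.5
  tool mm [[1.0, -12.4], [1.2, 20.1]]
w1 [[0.387, -0.2972], [0.3573, -0.2847]] mid [ 0.3721 -0.291 ] len 0.0322 yaw 157.2
  tool mm [[2.8, -15.1], [1.9, 17.1]]
w7 [[0.4422, -0.1389], [0.5455, -0.0617]] mid [ 0.4939 -0.1003] len 0.1289 yaw 36.8
  tool mm [[-185.7, -89.0], [-57.4, -101.5]]
```

```bash
python3 -m inch '[[1,0.03,0.06,0.5,0],[1,0,0,0.8,0],[1,0,0,0.8,0],[1,0,0,0.6,0],[1,0,0,0.25,0],[1,0,0,0.08,0],[0,0,0,0,0],[0,0,0,0,0],[0,0,0,0,0],[0,0,0,0,0]]' 30
python3 -m inch '[[0,0,0,0,0],[0,0,0,0,0],[0,0,0,0,0],[0,0,0,0,0],[0,0,0,0,0],[0,0,0,-0.3,0],[0,0,0,-0.6,0],[0,0,0,-0.7,0],[0,0,0,-0.7,0],[0,0,0,-0.1,0]]'
python3 look.py w8
python3 -c "
from h import *
go(.401,.2965,.166)"
```

```text
time_s: 18.2
eef_pos: [0.6503, -0.1206, 0.0477]
tool_rot: [[0.855, 0.518, 0.001], [0.518, -0.855, -0.0], [0.001, 0.001, -1.0]]
ft_force: [0.4, -0.0, 0.3]
gripper_width: 0.583
time_s: 19.45
eef_pos: [0.6519, -0.1209, 0.1709]
tool_rot: [[0.855, 0.518, 0.006], [0.518, -0.855, -0.001], [0.004, 0.004, -1.0]]
ft_force: [-0.1, -1.1, -1.9]
gripper_width: 0.272
[ 0.6519 -0.1209  0.1709]
t 19.5 pos [ 0.6511 -0.1207  0.1696] a 31.2 tilt 0.22 q6 -42.8 grip 0.273 F [-0.  -0.  -0.9] 
 tool delta units [ 0.049 -9.729  0.047] turn units None
```

View pics/w8.png

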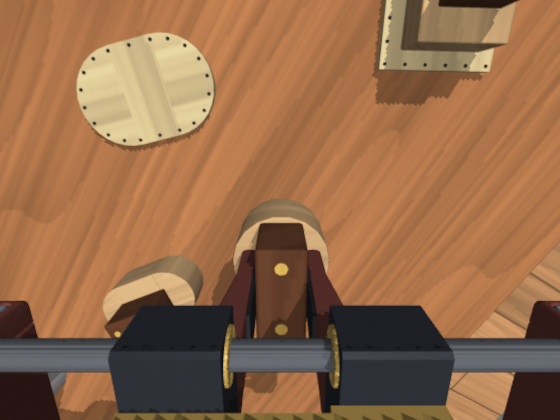

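```bash
python3 -c "
from h import *
held('w8',[(281.3,269),(281.2,329)],.0303)
held('w8',[(281.3,269),(281.2,329)],.027)"
```

```text
w8 [[0.6444, -0.1077], [0.6612, -0.1354]] mid [ 0.6528 -0.1216] len 0.0324 yaw -58.9
mould centre in tool [0.0004 0.0011]
w8 [[0.6453, -0.1092], [0.6625, -0.1376]] mid [ 0.6539 -0.1234] len 0.0332 yaw -58.9
mould centre in tool [0.0004 0.0032]
```

```bash
python3 -m inch '[[0,0.05,-0.6,0,0],[0,0,-0.95,0,0],[0,0,-0.95,0,0],[0,0,-1,0,0],[0,0,-1,0,0],[0,0,-1,0,0],[0,0,-1,0,0],[0,0,-1,0,0],[0,0,-1,0,0],[0,0,-0.9,0,0]]'
python3 -m inch '[[0,0,-0.35,0,0],[0,0,0,0.4,0],[0,0,0,0.3,0],[0,0,0,0,0],[0,0,0,0,0],[0,0,0,0,0],[0,0,0,0,0],[0,0,0,0,0],[0,0,0,0,0],[0,0,0,0,0]]'
python3 look.py w9
python3 -c "
from h import *
go(.401,.2965,.066)"
```

```text
time_s: 20.75
eef_pos: [0.4067, 0.2835, 0.166]
tool_rot: [[0.855, 0.519, -0.002], [0.519, -0.855, -0.001], [-0.002, 0.0, -1.0]]
ft_force: [0.9, 0.7, -0.4]
gripper_width: 0.273
time_s: 22.0
eef_pos: [0.3994, 0.2977, 0.1322]
tool_rot: [[0.855, 0.518, -0.0], [0.518, -0.855, 0.0], [0.0, -0.0, -1.0]]
ft_force: [0.4, -0.2, -1.9]
gripper_width: 0.269
[0.3994 0.2977 0.1322]
t 22.05 pos [0.3994 0.2977 0.1322] a 31.2 tilt 0.0 q6 4.1 grip 0.272 F [-0.6  0.1 -1.2] 
 tool delta units [0.014 0.036 1.324] turn units None
```

View pics/w9.png

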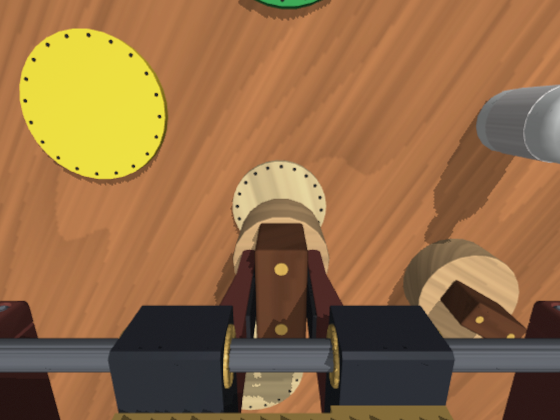

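```bash
python3 -c "
from h import *
tool('w9',[(280,161.5),(280,161.6)],.008)
tool('w9',[(232.5,202),(326.5,202)],.008)
tool('w9',[(281.5,199),(282,199)],.0845)
"
```

```text
w9 [[0.3788, 0.331], [0.3789, 0.3309]] mid [0.3788 0.331 ] len 0.0001 yaw -58.8
  tool mm [[-0.3, -39.2], [-0.3, -39.1]]
w9 [[0.3608, 0.2766], [0.4345, 0.3213]] mid [0.3976 0.299 ] len 0.0862 yaw 31.2
  tool mm [[-43.9, -2.1], [42.3, -2.0]]
w9 [[0.3865, 0.3205], [0.3868, 0.3206]] mid [0.3867 0.3205] len 0.0003 yaw 31.2
  tool mm [[0.8, -26.2], [1.1, -26.2]]
```

```bash
python3 -m inch '[[0,-0.01,0.03,0.4,0],[0,0,0,0.5,0],[0,0,0,0.35,0],[0,0,0,0.15,0],[0,0,0,0.04,0],[0,0,0,0.04,0],[0,0,0,0,0],[0,0,0,0,0],[0,0,0,0,0],[0,0,0,0,0]]'
python3 look.py w10
```

```text
time_s: 23.3
eef_pos: [0.3999, 0.2961, 0.0583]
tool_rot: [[0.855, 0.518, 0.0], [0.518, -0.855, 0.0], [0.0, -0.0, -1.0]]
ft_force: [-0.8, 1.1, -1.1]
gripper_width: 0.271
[0.3999 0.2961 0.0583]
```

View pics/w10.png

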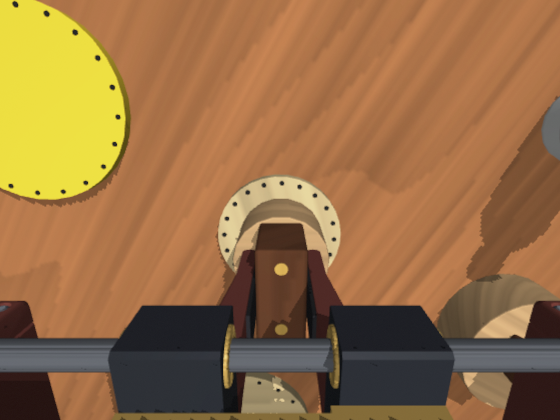

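```bash
python3 -c "
from h import *
tool('w10',[(280,176),(281.5,199)],.009)
tool('w10',[(217.5,231),(341,231)],.008)
"
python3 -m inch '[[0,0,0,0.02,0],[0,0,0,0.02,0],[0,0,0,0.02,0],[0,0,0,0,0],[0,0,0,0,0],[0,0,0,0,0],[0,0,0,0,0],[0,0,0,0,0],[0,0,0,0,0],[0,0,0,0,0]]'
```

```text
w10 [[0.3782, 0.3315], [0.3872, 0.3186]] mid [0.3827 0.325 ] len 0.0158 yaw -55.2
  tool mm [[-0.2, -41.5], [0.8, -25.7]]
w10 [[0.3611, 0.2752], [0.4351, 0.32]] mid [0.3981 0.2976] len 0.0865 yaw 31.2
  tool mm [[-44.0, -2.2], [42.5, -2.2]]
time_s: 24.6
eef_pos: [0.3998, 0.2961, 0.0552]
tool_rot: [[0.855, 0.518, -0.0], [0.518, -0.855, -0.0], [-0.0, -0.0, -1.0]]
ft_force: [0.5, -0.7, -1.3]
gripper_width: 0.272
```

```bash
python3 -m inch '[[0,0,0,0.02,0],[0,0,0,0,0],[0,0,0,0.01,0],[0,0,0,0,0],[0,0,0,0,0],[0,0,0,0,0],[0,0,0,0,0],[0,0,0,0,0],[0,0,0,0,0],[0,0,0,0,0]]'
```

```text
time_s: 25.85
eef_pos: [0.3998, 0.2962, 0.055]
tool_rot: [[0.855, 0.518, 0.0], [0.518, -0.855, 0.0], [0.0, -0.0, -1.0]]
ft_force: [-4.5, -2.1, 16.8]
gripper_width: 0.27
```

```bash
python3 -m inch '[[1,0,0,0,0],[1,0,0,0,0],[1,0,0,0,0],[1,0,0,0,0],[1,0,0,0,0],[1,0,0,-0.3,0],[1,0,0,-0.6,0],[1,0,0,-0.8,0],[1,0,0,-0.8,0],[1,0,0,-0.4,0]]'
python3 look.py w11
python3 -c "
from h import *
go(.586,.317,.2,90.5)"
```

```text
time_s: 27.1
eef_pos: [0.4006, 0.2966, 0.202]
tool_rot: [[0.855, 0.518, 0.003], [0.518, -0.855, 0.002], [0.004, -0.0, -1.0]]
ft_force: [0.6, 0.2, -1.1]
gripper_width: 1.0
[0.4006 0.2966 0.202 ]
t 27.15 pos [0.4014 0.2973 0.2036] a 31.2 tilt 0.38 q6 3.9 grip 1.0 F [ 0.8 -0.3  2.3] 
 tool delta units [3.361 1.576 0.094] turn units -0.988
```

View pics/w11.png

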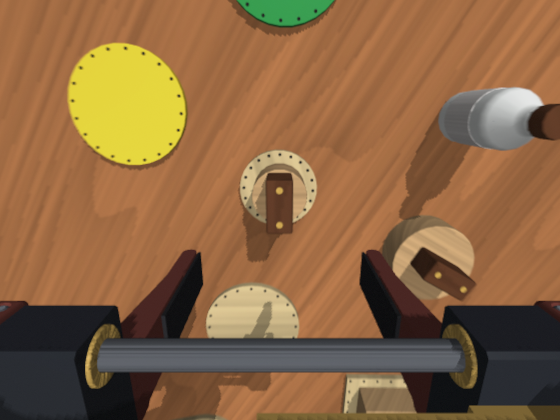

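```bash
python3 -m inch '[[1,0.67,0.31,0,0],[1,0.67,0.31,0,0],[1,0.67,0.31,0,0],[1,0.67,0.32,0,0],[1,0.67,0.32,0,0],[1,0,0,0,-0.16],[1,0,0,0,-0.16],[1,0,0,0,-0.165],[1,0,0,0,-0.165],[1,0,0,0,-0.165]]'
python3 -m inch '[[1,0,0,0,-0.165],[1,0,0,0,0],[1,0,0,0,0],[1,0,0,0,0],[1,0,0,0,0],[1,0,0,0,0],[1,0,0,0,0],[1,0,0,0,0],[1,0,0,0,0],[1,0,0,0,0]]'
python3 look.py w12
python3 -c "
from h import *
go(.586,.317,.046,90.5)"
```

```text
time_s: 28.4
eef_pos: [0.5834, 0.3156, 0.1986]
tool_rot: [[0.166, 0.986, -0.0], [0.986, -0.166, -0.0], [-0.0, -0.0, -1.0]]
ft_force: [0.0, -0.4, 0.9]
gripper_width: 0.999
time_s: 29.65
eef_pos: [0.5837, 0.3158, 0.1987]
tool_rot: [[-0.0, 1.0, 0.0], [1.0, 0.0, 0.0], [0.0, 0.0, -1.0]]
ft_force: [-0.2, 0.7, -0.5]
gripper_width: 1.004
[0.5837 0.3158 0.1987]
t 29.7 pos [0.5838 0.3158 0.1987] a 90.0 tilt 0.0 q6 -62.6 grip 1.001 F [-0.4  1.2 -0.2] 
 tool delta units [0.023 0.045 3.054] turn units -0.008
```

View pics/w12.png

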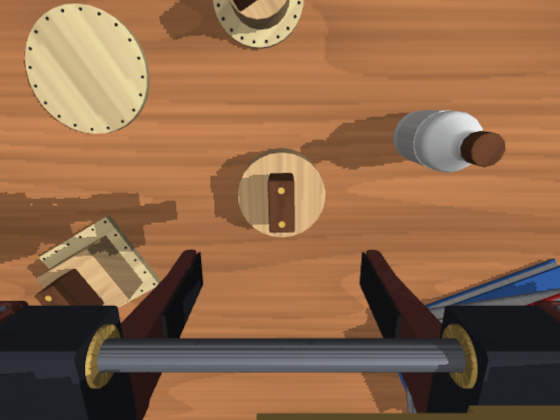

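```bash
python3 -m inch '[[1,0.01,0.05,0.5,0],[1,0,0,0.8,0],[1,0,0,0.8,0],[1,0,0,0.6,0],[1,0,0,0.25,0],[1,0,0,0.1,0],[0,0,0,0,0],[0,0,0,0,0],[0,0,0,0,0],[0,0,0,0,0]]' 30
python3 -m inch '[[0,0,0,0,0],[0,0,0,0,0],[0,0,0,0,0],[0,0,0,0,0],[0,0,0,0,0],[0,0,0,-0.3,0],[0,0,0,-0.6,0],[0,0,0,-0.7,0],[0,0,0,-0.7,0],[0,0,0,-0.1,0]]'
python3 look.py w13
python3 -c "
from h import *
go(.466,.1245,.166)"
```

```text
time_s: 30.95
eef_pos: [0.5865, 0.3164, 0.0467]
tool_rot: [[-0.0, 1.0, 0.001], [1.0, 0.0, 0.0], [0.0, 0.001, -1.0]]
ft_force: [-0.6, 1.3, 0.6]
gripper_width: 0.581
time_s: 32.2
eef_pos: [0.5878, 0.3172, 0.1697]
tool_rot: [[-0.0, 1.0, 0.005], [1.0, 0.0, 0.003], [0.003, 0.005, -1.0]]
ft_force: [0.8, -0.0, -2.4]
gripper_width: 0.271
[0.5878 0.3172 0.1697]
t 32.25 pos [0.5871 0.3168 0.1684] a 90.0 tilt 0.2 q6 -62.7 grip 0.273 F [ 0.6  0.  -1.4] 
 tool delta units [-3.844 -2.423  0.034] turn units None
```

View pics/w13.png

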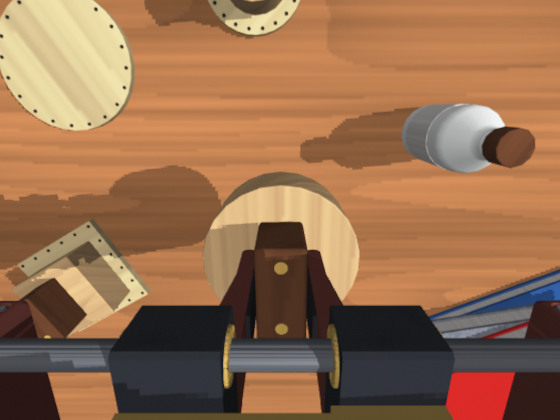

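```bash
python3 -m inch '[[0,-0.5,-0.31,0,0],[0,-0.8,-0.51,0,0],[0,-0.8,-0.51,0,0],[0,-0.8,-0.51,0,0],[0,-0.7,-0.44,0,0],[0,-0.24,-0.14,0,0],[0,0,0,0.4,0],[0,0,0,0.3,0],[0,0,0,0,0],[0,0,0,0,0]]'
python3 look.py w14
python3 -c "
from h import *
go(.466,.1245,.0557)"
```

```text
time_s: 33.5
eef_pos: [0.4657, 0.1247, 0.1311]
tool_rot: [[-0.001, 1.0, -0.0], [1.0, 0.001, 0.0], [0.0, -0.0, -1.0]]
ft_force: [0.6, 0.6, -1.3]
gripper_width: 0.275
[0.4657 0.1247 0.1311]
t 33.55 pos [0.4658 0.1246 0.1314] a 90.0 tilt 0.03 q6 -76.5 grip 0.268 F [-0.1 -0.1 -1.7] 
 tool delta units [-0.003  0.004  1.514] turn units None
```

View pics/w14.png

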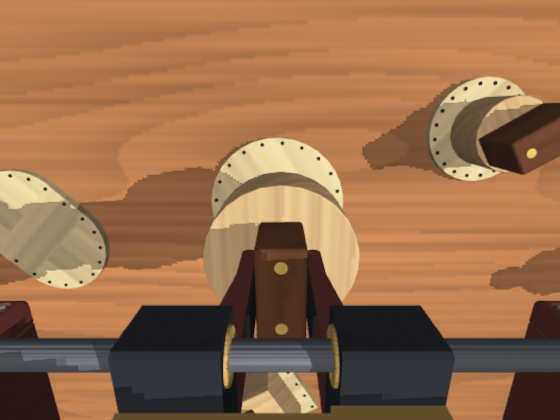

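```bash
python3 -c "
from h import *
tool('w14',[(278,138),(278.1,138)],.008)
tool('w14',[(211.5,196),(343.5,196)],.008)
tool('w14',[(281,172),(281.1,172)],.0836)
"
```

```text
w14 [[0.4061, 0.1226], [0.4061, 0.1227]] mid [0.4061 0.1226] len 0.0001 yaw 90.0
  tool mm [[-2.0, -59.6], [-1.9, -59.6]]
w14 [[0.4576, 0.0621], [0.4576, 0.182]] mid [0.4576 0.122 ] len 0.1199 yaw 90.0
  tool mm [[-62.6, -8.1], [57.3, -8.0]]
w14 [[0.4212, 0.1251], [0.4212, 0.1252]] mid [0.4212 0.1251] len 0.0001 yaw 90.0
  tool mm [[0.5, -44.5], [0.5, -44.5]]
```

```bash
python3 -m inch '[[0,-0.05,0,0.4,0],[0,0,0,0.5,0],[0,0,0,0.35,0],[0,0,0,0.15,0],[0,0,0,0.04,0],[0,0,0,0.02,0],[0,0,0,0,0],[0,0,0,0,0],[0,0,0,0,0],[0,0,0,0,0]]'
python3 look.py w15
```

```text
time_s: 34.8
eef_pos: [0.4654, 0.1218, 0.0583]
tool_rot: [[-0.0, 1.0, 0.0], [1.0, 0.0, 0.0], [0.0, 0.0, -1.0]]
ft_force: [0.6, 0.2, -2.3]
gripper_width: 0.272
[0.4654 0.1218 0.0583]
```

View pics/w15.png

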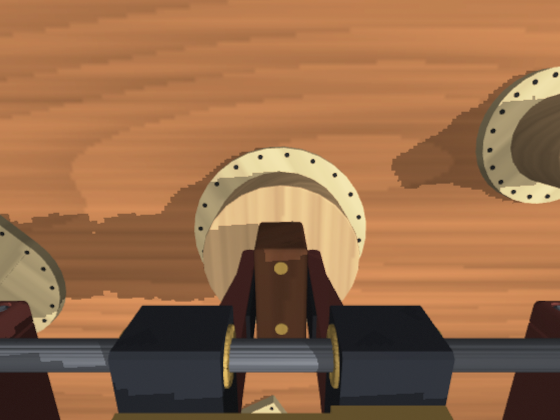

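```bash
python3 -c "
from h import *
tool('w15',[(280,148),(281,172)],.009)"
python3 -m inch '[[0,0,0,0.02,0],[0,0,0,0.02,0],[0,0,0,0.02,0],[0,0,0,0.02,0],[0,0,0,0.01,0],[0,0,0,0,0],[0,0,0,0,0],[0,0,0,0,0],[0,0,0,0,0],[0,0,0,0,0]]'
```

```text
w15 [[0.4056, 0.1216], [0.4212, 0.1222]] mid [0.4134 0.1219] len 0.0156 yaw 2.4
  tool mm [[-0.2, -59.8], [0.5, -44.1]]
time_s: 36.1
eef_pos: [0.4653, 0.1218, 0.0541]
tool_rot: [[-0.0, 1.0, 0.0], [1.0, 0.0, 0.0], [0.0, 0.0, -1.0]]
ft_force: [-2.0, -0.7, 4.4]
gripper_width: 0.272
```

```bash
python3 -m inch '[[1,0,0,0,0],[1,0,0,0,0],[1,0,0,0,0],[1,0,0,0,0],[1,0,0,0,0],[1,0,0,-0.3,0],[1,0,0,-0.6,0],[1,0,0,-0.8,0],[1,0,0,-0.8,0],[1,0,0,-0.4,0]]'
python3 look.py w16
python3 -c "
from h import *
go(.593,-.286,.2,-36.2)"
```

```text
time_s: 37.35
eef_pos: [0.4662, 0.122, 0.2019]
tool_rot: [[-0.0, 1.0, 0.004], [1.0, 0.0, 0.001], [0.001, 0.004, -1.0]]
ft_force: [0.8, 0.1, -0.2]
gripper_width: 1.0
[0.4662 0.122  0.2019]
t 37.4 pos [0.4672 0.1222 0.2035] a 90.0 tilt 0.37 q6 -76.8 grip 0.999 F [0.8 0.7 1.7] 
 tool delta units [-8.165  2.513  0.074] turn units 2.104
```

View pics/w16.png

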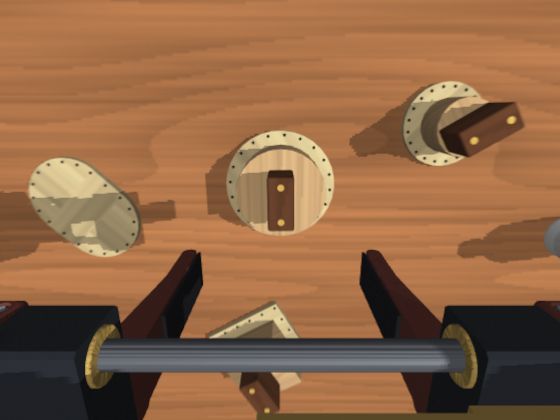

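```bash
python3 -m inch '[[1,-0.6,0.18,0,0],[1,-0.9,0.28,0,0],[1,-0.9,0.28,0,0],[1,-0.9,0.28,0,0],[1,-0.9,0.28,0,0],[1,-0.9,0.28,0,0],[1,-0.9,0.28,0,0],[1,-0.9,0.28,0,0],[1,-0.9,0.28,0,0],[1,-0.33,0.09,0,0]]'
python3 -m inch '[[1,0,0,0,0.16],[1,0,0,0,0.16],[1,0,0,0,0.16],[1,0,0,0,0.16],[1,0,0,0,0.16],[1,0,0,0,0.16],[1,0,0,0,0.16],[1,0,0,0,0.16],[1,0,0,0,0.16],[1,0,0,0,0.16]]'
python3 -m inch '[[1,0,0,0,0.16],[1,0,0,0,0.17],[1,0,0,0,0.17],[1,0,0,0,0],[1,0,0,0,0],[1,0,0,0,0],[1,0,0,0,0],[1,0,0,0,0],[1,0,0,0,0],[1,0,0,0,0]]'
python3 look.py w17
python3 -c "
from h import *
go(.593,-.286,.046,-36.2)"
```

```text
time_s: 38.65
eef_pos: [0.5911, -0.2869, 0.1985]
tool_rot: [[0.002, 1.0, 0.0], [1.0, -0.002, -0.0], [-0.0, 0.0, -1.0]]
ft_force: [-0.2, 0.0, -0.1]
gripper_width: 1.002
time_s: 39.9
eef_pos: [0.5905, -0.2835, 0.1986]
tool_rot: [[0.994, -0.109, -0.001], [-0.109, -0.994, 0.001], [-0.001, -0.001, -1.0]]
ft_force: [0.2, -0.3, 0.6]
gripper_width: 1.001
time_s: 41.15
eef_pos: [0.591, -0.2847, 0.1987]
tool_rot: [[0.809, -0.587, 0.0], [-0.587, -0.809, 0.0], [0.0, -0.0, -1.0]]
ft_force: [-0.3, 0.2, 0.3]
gripper_width: 1.002
[ 0.591  -0.2847  0.1987]
t 41.2 pos [ 0.591  -0.2847  0.1986] a -36.0 tilt 0.0 q6 9.2 grip 1.001 F [ 0.  -0.1  0.5] 
 tool delta units [ 4.900e-02 -3.000e-03  3.053e+00] turn units 0.004
```

View pics/w17.png

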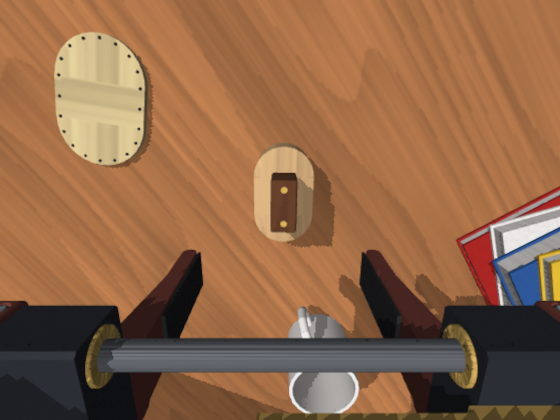

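```bash
python3 -m inch '[[1,0.04,0.04,0.5,0],[1,0,0,0.8,0],[1,0,0,0.8,0],[1,0,0,0.6,0],[1,0,0,0.25,0],[1,0,0,0.1,0],[0,0,0,0,0],[0,0,0,0,0],[0,0,0,0,0],[0,0,0,0,0]]' 30
python3 -m inch '[[0,0,0,0,0],[0,0,0,0,0],[0,0,0,0,0],[0,0,0,0,0],[0,0,0,0,0],[0,0,0,-0.3,0],[0,0,0,-0.6,0],[0,0,0,-0.7,0],[0,0,0,-0.7,0],[0,0,0,-0.1,0]]'
python3 look.py w18
python3 -c "
from h import *
go(.494,-.0985,.166,-44.5)"
```

```text
time_s: 42.45
eef_pos: [0.5917, -0.2876, 0.0467]
tool_rot: [[0.809, -0.587, 0.001], [-0.587, -0.809, -0.0], [0.001, -0.0, -1.0]]
ft_force: [0.1, 0.1, -0.1]
gripper_width: 0.585
time_s: 43.7
eef_pos: [0.5929, -0.2883, 0.1696]
tool_rot: [[0.809, -0.587, 0.005], [-0.587, -0.809, -0.002], [0.005, -0.001, -1.0]]
ft_force: [-0.0, -0.3, -2.8]
gripper_width: 0.273
[ 0.5929 -0.2883  0.1696]
t 43.75 pos [ 0.5922 -0.2879  0.1683] a -36.0 tilt 0.19 q6 9.0 grip 0.274 F [ 1.1 -0.3 -1.9] 
 tool delta units [-3.814 -1.911  0.035] turn units 0.142
```

View pics/w18.png

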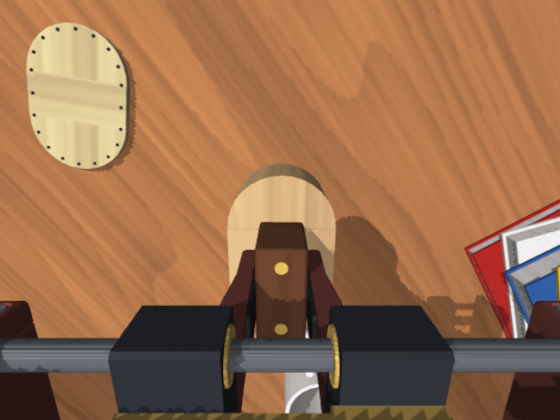

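```bash
python3 -m inch '[[0,-0.5,-0.25,0,0],[0,-0.8,-0.4,0,0],[0,-0.8,-0.4,0,0],[0,-0.8,-0.4,0,0],[0,-0.7,-0.35,0,0],[0,-0.21,-0.11,0,0],[0,0,0,0,0.14],[0,0,0,0,0],[0,0,0,0,0],[0,0,0,0,0]]'
python3 look.py w19
python3 -c "
from h import *
go(.494,-.0985,.0557,-44.5)"
python3 - <<'E'
import cv2
im=cv2.imread('pics/w19.png')[100:340,180:380];cv2.imwrite('pics/w19c.png',cv2.resize(im,None,fx=2.5,fy=2.5,interpolation=cv2.INTER_CUBIC))
E
```

```text
time_s: 45.0
eef_pos: [0.4935, -0.0987, 0.166]
tool_rot: [[0.715, -0.699, -0.0], [-0.699, -0.715, 0.0], [-0.0, 0.0, -1.0]]
ft_force: [0.3, -0.2, -3.0]
gripper_width: 0.272
[ 0.4935 -0.0987  0.166 ]
t 45.05 pos [ 0.4934 -0.0986  0.166 ] a -44.3 tilt 0.01 q6 31.7 grip 0.27 F [ 0.  -0.1 -3.1] 
 tool delta units [ 0.007 -0.01   2.206] turn units 0.003
```

View pics/w19c.png

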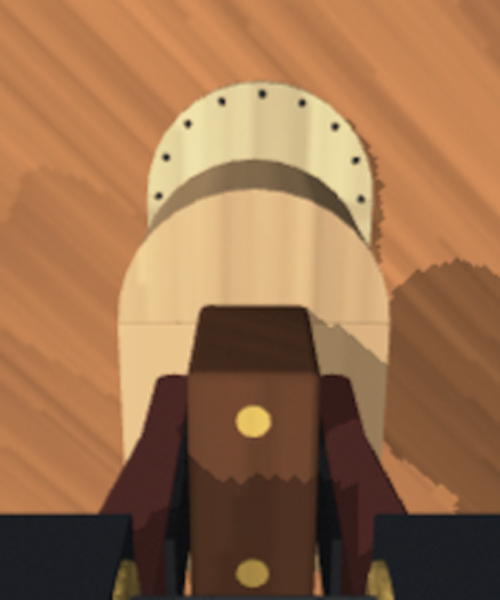

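```bash
python3 -c "
from h import *
tool('w19',[(284.8,132.8),(284.9,132.8)],.008)
tool('w19',[(239.2,176),(330,176)],.008)
tool('w19',[(281.5,163.2),(281.6,163.2)],.1185)
"
```

```text
w19 [[0.5394, -0.0577], [0.5394, -0.0577]] mid [ 0.5394 -0.0577] len 0.0001 yaw -44.3
  tool mm [[4.2, -61.4], [4.3, -61.4]]
w19 [[0.4775, -0.056], [0.5424, -0.1194]] mid [ 0.5099 -0.0877] len 0.0908 yaw -44.4
  tool mm [[-41.3, -19.3], [49.5, -19.3]]
w19 [[0.5291, -0.0633], [0.5292, -0.0633]] mid [ 0.5292 -0.0633] len 0.0001 yaw -44.4
  tool mm [[0.8, -50.3], [0.9, -50.3]]
```

```bash
python3 -m inch '[[0,0.06,0.07,0.4,0.015],[0,0,0,0.6,0],[0,0,0,0.6,0],[0,0,0,0.35,0],[0,0,0,0.15,0],[0,0,0,0.04,0],[0,0,0,0.02,0],[0,0,0,0,0],[0,0,0,0,0],[0,0,0,0,0]]'
python3 look.py w20
python3 - <<'E'
import cv2
im=cv2.imread('pics/w20.png')[100:340,180:380];cv2.imwrite('pics/w20c.png',cv2.resize(im,None,fx=2.5,fy=2.5,interpolation=cv2.INTER_CUBIC))
E
```

```text
time_s: 46.3
eef_pos: [0.4932, -0.1029, 0.0585]
tool_rot: [[0.704, -0.71, 0.001], [-0.71, -0.704, -0.0], [0.0, -0.0, -1.0]]
ft_force: [-0.1, 0.3, -2.3]
gripper_width: 0.272
[ 0.4932 -0.1029  0.0585]
```

View pics/w20c.png

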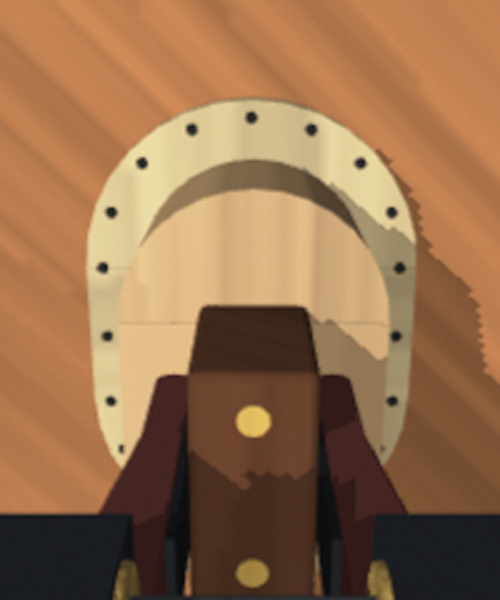

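```bash
python3 -c "
from h import *
tool('w20',[(280.8,139.2),(281.5,163.2)],.009)"
python3 -m inch '[[0,0,0,0.02,0],[0,0,0,0.02,0],[0,0,0,0.02,0],[0,0,0,0.02,0],[0,0,0,0.01,0],[0,0,0,0,0],[0,0,0,0,0],[0,0,0,0,0],[0,0,0,0,0],[0,0,0,0,0]]'
```

```text
w20 [[0.5399, -0.0572], [0.5293, -0.0684]] mid [ 0.5346 -0.0628] len 0.0154 yaw -133.6
  tool mm [[0.4, -65.3], [0.8, -49.9]]
time_s: 47.6
eef_pos: [0.4931, -0.1029, 0.054]
tool_rot: [[0.704, -0.711, 0.0], [-0.711, -0.704, -0.0], [0.0, -0.0, -1.0]]
ft_force: [-2.9, -0.8, 5.7]
gripper_width: 0.272
```

Contact; release, raise and check everything.

```bash
python3 -m inch '[[1,0,0,0,0],[1,0,0,0,0],[1,0,0,0,0],[1,0,0,0,0],[1,0,0,0,0],[1,0,0,-0.3,0],[1,0,0,-0.6,0],[1,0,0,-0.8,0],[1,0,0,-0.8,0],[1,0,0,-0.4,0]]'
python3 look.py w21
python3 -m inch '[[1,0,0,-0.5,0],[1,0,0,-0.7,0],[1,0,0.3,-0.7,0],[1,0,0.7,-0.3,0],[1,0,0.7,0,0],[1,0,0.7,0,0],[1,0,0.7,0,0],[1,0,0.4,0,0],[1,0,0,0,0],[1,0,0,0,0]]'
python3 - <<'E'
from bench import manip
import cv2
c=manip.camera('scene')['frame'][...,::-1];d=manip.camera('side')['frame'][...,::-1]
cv2.imwrite('pics/sc1.png',cv2.resize(c[150:310,80:450],None,fx=2.1,fy=2.1,interpolation=cv2.INTER_CUBIC))
cv2.imwrite('pics/si1.png',cv2.resize(d[100:380,120:360],None,fx=2.1,fy=2.1,interpolation=cv2.INTER_CUBIC))
E
```

```text
time_s: 48.85
eef_pos: [0.494, -0.1031, 0.202]
tool_rot: [[0.704, -0.711, 0.004], [-0.711, -0.704, -0.001], [0.003, -0.002, -1.0]]
ft_force: [-0.5, 0.4, -0.7]
gripper_width: 1.005
[ 0.494  -0.1031  0.202 ]
time_s: 50.15
eef_pos: [0.369, -0.2258, 0.3088]
tool_rot: [[0.704, -0.711, 0.0], [-0.711, -0.704, 0.0], [0.0, -0.0, -1.0]]
ft_force: [0.3, -0.2, 0.0]
gripper_width: 1.001
```

View pics/w21.png

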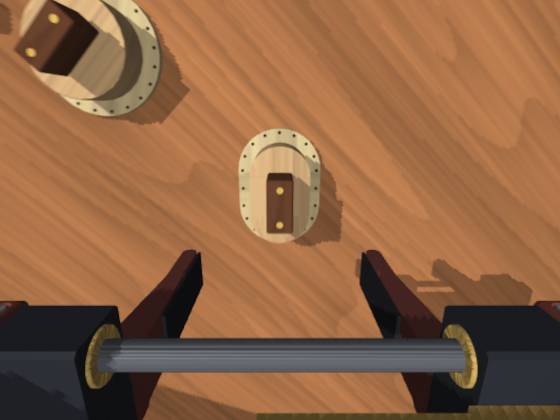

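View pics/sc1.png

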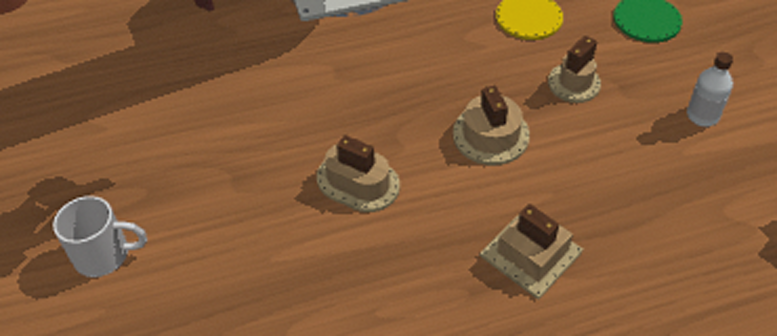

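View pics/si1.png

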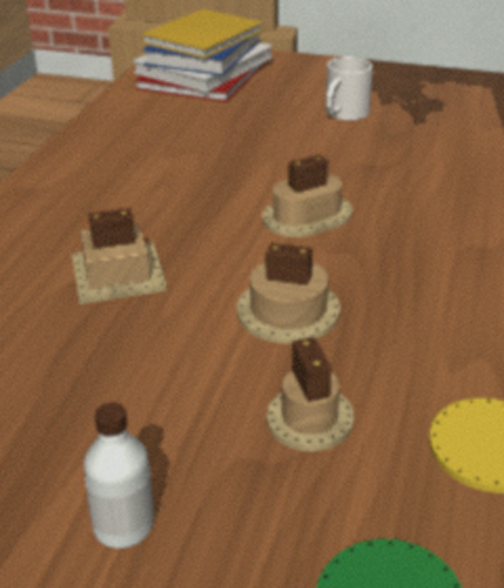

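```bash
python3 -c "
from bench import manip
s=manip.get_state();print(s['time_s'],s['gripper_width'],s['ft_force']);manip.finish_job()"
```

```text
50.25 0.9984152769120086 [0.62695284 1.04990874 0.82450486]
the job is handed in; nothing more can be done
```

All four moulds are standing on the bases of their own shape and size, released, and the job was handed in at about 50 s of the 104 s allowed. No verdict was reported, so what follows rests on my own checks.

- **Centring and turn:** Just before each set-down, the wrist camera showed the far border within about 1 mm of the intended 15 mm. It showed the oval and the square parallel to their bases to about 1°. The last scene, side and wrist pictures show all four moulds upright and centred.
- **Setting down:** I lowered each mould until the wrist force showed contact, between 4 and 17 N, before opening the fingers. No mould was dropped.
- **Bystanders:** The mug and the glue bottle look unmoved in the final pictures, and the yellow and green look-alikes were not touched. I did not re-measure their positions.

Some things did not go to plan or disagreed:

- **Square mould:** I lifted it before the fingers had fully closed, so it was gripped roughly 6 to 9 mm higher on its bar than intended. It held, and I re-measured the height before placing it.
- **Camera agreement:** The scene, side and wrist cameras differed by 2 to 5 mm on some positions. I relied on the wrist view of each mould against its base.

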